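# Seat a carton in the labelling jig and snap the clamp over

## Task

With the fingertips only, push the white and green carton along the jig's channel until it is fully home against the end stop, then push the clamp's red-knobbed lever over past its centre so that it snaps across and its rubber pad holds the carton down. Do not pick the carton up, leave the bottle, the yellow box and the tape roll where they stand, and finish with the hand clear of everything.

Things in the scene. Friction and masses are not known exactly. Their poses are not given: they have to be found in the camera images.
- jig: Labelling jig fixed to the counter: plywood base 370 x 115 mm, 12 mm thick (x -280 to +90). Origin: on the counter (z = 0), mid-channel, below the end stop's face. x points along the channel to the stop and clamp, z up. Channel floor 12 mm above the counter, 75 mm wide between aluminium fences (x -250 to 0, y 37.5 to 49.5 either side, tops 26 mm above the counter), open at its -x end.
- stop (a point): Centre of the end stop's face, 26 mm above the counter, at jig x = 0. The stop is an aluminium block across the channel's end, 14 mm thick (jig x 0 to 14), 40 mm high. The clamp's dark steel bracket stands behind it (jig x 16 to 66, up to 60 mm wide at its foot; cheeks 40 mm wide, 84 mm high).
- carton: White carton with a green and a thin black band, 110 (its x) x 70 x 45 mm high, 150 to 310 g. Origin: centre of its underside. Loose on the channel floor, its +x face 30 to 85 mm short of the stop; its x points along the channel to the stop. Fully home, its leading face touches the stop (origin at jig x = -55 mm); its top is 57 mm above the counter.
- clamp (a joint): Clamp lever angle, rad. One-piece steel crank: handle 110 mm (rod of 6 mm radius, red ball) and holding arm 60 mm. 0 = open, the start: handle leans back 35 deg from vertical to jig +x, arm up 70 deg. Grows as the handle is pushed to jig -x, over the carton; vertical at 0.61. A spring drives it off its centre 0.62 to either end (0.35 N m there, some 4 N at the ball). Shut on the carton: 1.26.
- clamp_knob (a point): Centre of the red ball (30 mm in diameter) on the end of the clamp's handle, 110 mm from the pin; about 164 mm above the counter when open, rising to 184 mm at mid swing, and about 162 mm when closed on the carton.
- clamp_pivot (a point): The axis pin of the clamp lever, on the jig's centre line 30 mm behind the stop face (jig x = +30 mm), 74 mm above the counter. The pin lies along jig y. Does not move with the lever.
- clamp_pad: Black rubber pad, 20 mm in diameter and 11 mm thick, under the end of the holding arm; it presses the carton's top some 25 mm inside its leading edge when the clamp is closed.
- bottle: Bystander: upright water bottle with blue label and cap, 62 mm in diameter, 170 mm high; origin at the centre of its underside. On the counter beside the jig, on the robot's side.
- yellow_box: Bystander: upright yellow box with a pale band, 60 x 50 mm, 70 mm high; origin at the centre of its underside. On the counter beside the jig, on the far side from the robot.
- tape_roll: Bystander: brown tape roll lying flat, 90 mm in diameter, 45 mm high, hole 72 mm; origin at the centre of its underside. On the counter beside the jig, on the far side from the robot.
There are look-alikes about, which are no part of the job. Leave any turquoise look-alike of the carton alone.

How it is judged:
By the outcome, as a careful person would: the job done as asked, in the order asked, and still so for the second after the job is handed in, with the robot touching nothing.
It also fails if it takes over 45 s, if anything falls off the work surface, if the arm or the gripper's body presses on something with over 40 N, if the wrist force passes 120 N, or if a joint passes its speed limit or range.

## Robot

A 7-joint arm with a two-finger parallel gripper is mounted at the origin on the work surface. World frame = base frame: x ahead of the robot, y to its left, z up, the work surface at z = 0. Lengths are in m, angles in rad, forces in N, time in s.
With the tool pointing down it reaches from about 0.425 to 0.95 m from the base axis. Payload 4.7 kg.
Tool frame: the origin (TCP) lies between the finger pads; the fingertips stand ctrl.nose_length ahead of it and the grasp point (between the pads) lies 8 mm behind it (ctrl.nose_length is the distance from the TCP to the fingertips, in m); z points along the fingers, y is the line along which they close (so a half turn about z gives the same grasp; the last joint's range is limited). The gripper opens to 87 mm and grips with 3 to 60 N. Pads are 19 mm wide; open, the fingers measure 117 mm over their backs; the gripper's body (75 mm by 190 mm) begins 51 mm behind the grasp point.
Start: joints at [-1.295, 0.469, -0.049, 1.532, 0.024, 1.141, -0.082], TCP at [0.203, 0.644, 0.234] pointing down, gripper open.
Joint ranges: [-2.59, 2.59], [-0.33, 1.99], [-1.39, 1.29], [0.1, 2.45], [-1.04, 4.18], [0.21, 1.99], [-2.66, 2.66]. Speed limits (rad/s): [2.57, 2.57, 3.14, 3.14, 3.14, 3.14, 3.14].

## Interface

Orientations are given as a unit quaternion [w, x, y, z].
In Python, from cell import get_obs, vision, ticket, ctrl gives the robot as it stands.
- The arm moves only by the shell command python3 -m jog 'ROWS' [FORCE]. ROWS is a JSON object of lists of equal length, an entry for each row: "linear": the shift along the tool's x, y, z in m, a list of three; "turn": the turn, a rotation vector about the tool's x, y, z in rad, a list of three; "jaw": the closure, from 0 (fully open) to 1 (shut). In form: {"linear": [[tx, ty, tz], ...], "turn": [[wx, wy, wz], ...], "jaw": [jaw, ...]}. A call has 1 to 12 rows; each row is the pose to reach, as a shift and turn from the pose commanded when the call began, along the tool's axes at that moment; what a row does not reach only later rows make up. A row lasts 1/8 s, in which the tool goes at most 62.5 mm and 10.7 degrees, less where a joint would pass 70% of its speed; a pose out of reach is approached as far as the arm can. A call with a gripper value outside its range is refused whole. The fingers move at their own pace and stop on an object; FORCE is the grip in N (left out, the last holds). Time passes only in rows, so rows that repeat a pose let the fingers close. It gives the time, the measured TCP pose, the force, the opening and the grip force at its end, in the units of the state.
- get_obs(): the state, without advancing time (a new reading comes with each control period).
- vision.camera(name): name is "scene" or "top"; returns the picture (400x640x3 uint8, blue, green, red); there is no depth.
- vision.camera_params(name): a dict with "vfov" (degrees; the focal length in pixels is half the picture's height over the tangent of half this angle, whatever the lens; pixels are square), "cx", "cy" (the principal point, pixels), "eye" and "attitude" of the camera in the world. Camera axes: x right, y down, z forward; pixel columns grow to the right and rows downward; lengths in m; the calibration is good to about 2 mm. A picture is of the moment at which its call begins. camera_params takes no time and is no camera call.
- ticket.finish_job(): hands the job in; it is judged then, once.
The state is a dict: "time": time; "q": joint angles; "dq": joint speeds; "effort": joint torques, N m; "eef_pos": TCP position; "tcp_rot": TCP orientation; "ft_force": force on the tool from outside, world axes, zero at the start; "torque": the same for the moment, N m; "opening": opening from 0.0 (shut) to 1.0 (fully open); "finger_force": force on a finger pad.
Only numpy, scipy, OpenCV 4.12 (cv2) and the standard library are available. Lean on these libraries where they do the work, as an engineer would, in place of code of your own. Each camera call takes 0.05 s, during which the arm holds its last target. There are 200 camera calls.

## Working session

There is one attempt and no reset: what is moved stays moved. The work goes in short steps, Python scripts to look and compute and a shell command to move; the robot and the scene stay as the last step left them, time stands still between calls to the robot, and variables do not carry over. Pictures are saved under pics/ and viewed, at most 10 in all, crops included, and the job is handed in when it is done.

```bash
mkdir -p pics; ls
python3 - <<'E'
from cell import get_obs, vision, ticket, ctrl
import cv2
o=get_obs(); print({k:o[k] for k in('time','eef_pos','tcp_rot','opening','ft_force')}, ctrl.nose_length)
for n in('scene','top'):
    cv2.imwrite(f'pics/{n}0.png',vision.camera(n)); print(n,vision.camera_params(n))
E
```

```text
pics
{'time': 0.0, 'eef_pos': array([0.20238723, 0.64333162, 0.23249338]), 'tcp_rot': array([-1.05100670e-04,  1.51797921e-01,  9.88411059e-01, -9.79038039e-04]), 'opening': 1.0008130256166974, 'ft_force': array([ 0.23692693, -0.71543538, -0.09746792])} 0.011
scene {'vfov': 43.21725732855589, 'cx': 330.67287750943035, 'cy': 199.11729032943302, 'eye': array([ 1.12199994, -0.0851066 ,  1.01823125]), 'attitude': array([-0.20856471,  0.76928285,  0.58080269, -0.16544756])}
top {'vfov': 57.35980079770025, 'cx': 317.76683114302085, 'cy': 202.79149685750923, 'eye': array([0.44767422, 0.01874849, 0.9023505 ]), 'attitude': array([-0.06755826,  0.71095598, -0.69725869,  0.06170737])}
```

View pics/scene0.png

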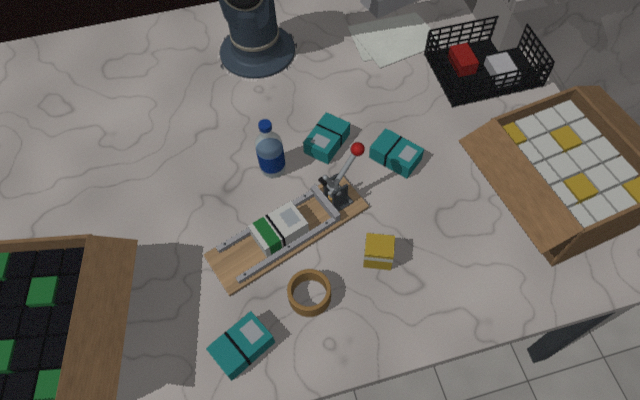

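View pics/top0.png

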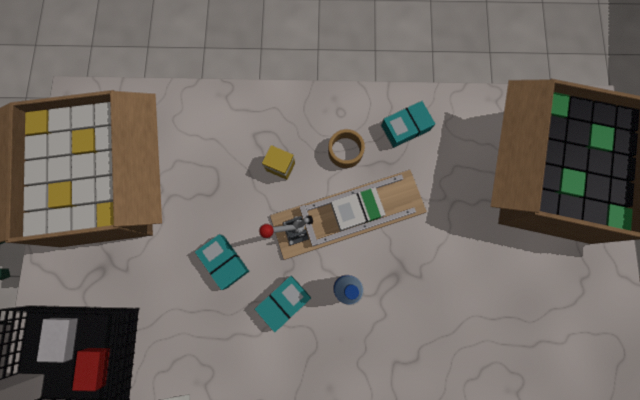

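White carton seen: top (358,208), scene (280,228). Look-alikes are turquoise boxes: top (408,125), (222,262), (283,304). I choose the white one with a green band, in the jig. The red knob is at top (266,231), scene (358,149).

```bash
cat > h.py <<'E'
import numpy as np, cv2
from scipy.spatial.transform import Rotation as R
from cell import get_obs, vision, ctrl
def ray(n,uv):
    p=vision.camera_params(n); f=200/np.tan(np.radians(p['vfov']/2))
    w=p['attitude']; r=R.from_quat([w[1],w[2],w[3],w[0]])
    d=r.apply([(uv[0]-p['cx'])/f,(uv[1]-p['cy'])/f,1]); return np.array(p['eye']),d
def plane(n,uv,z):
    e,d=ray(n,uv); return e+d*(z-e[2])/d[2]
def tri(uvs,uvt):
    e1,d1=ray('scene',uvs); e2,d2=ray('top',uvt)
    s=np.linalg.lstsq(np.c_[d1,-d2],e2-e1,rcond=None)[0]
    a,b=e1+s[0]*d1,e2+s[1]*d2; return (a+b)/2,np.linalg.norm(a-b)
def mask(im,lo,hi,roi):
    h=cv2.cvtColor(im,cv2.COLOR_BGR2HSV); m=cv2.inRange(h,lo,hi)
    z=np.zeros_like(m); x0,y0,x1,y1=roi; z[y0:y1,x0:x1]=m[y0:y1,x0:x1]; return z
def cen(m):
    c=max(cv2.findContours(m,0,2)[0],key=cv2.contourArea); M=cv2.moments(c); return np.array([M['m10'],M['m01']])/M['m00'],c
E
python3 - <<'E'
from h import *
t=cv2.imread('pics/top0.png'); s=cv2.imread('pics/scene0.png')
print('plane check',plane('top',(320,200),0))
ks,_=cen(mask(s,(0,150,90),(8,255,255),(335,130,375,170))); kt,_=cen(mask(t,(0,150,90),(8,255,255),(250,215,285,245)))
print('knob',ks,kt,tri(ks,kt))
m=mask(t,(8,60,60),(25,200,255),(262,166,432,265)); pts=cv2.findNonZero(m)
n,l,st,ce=cv2.connectedComponentsWithStats(cv2.morphologyEx(m,cv2.MORPH_OPEN,np.ones((2,2))))
pts=np.concatenate([np.argwhere(l==i)[:,::-1] for i in range(1,n) if st[i,4]>30 ])
w=np.array([plane('top',p,.012)[:2] for p in pts],np.float32)*1000
r=cv2.minAreaRect(w); print('base',r,cv2.boxPoints(r))
g,gc=cen(mask(t,(45,80,40),(75,255,255),(350,180,400,230))); r2=cv2.minAreaRect(np.array([plane('top',p[0],.057)[:2] for p in gc],np.float32)*1000)
print('green',g,r2)
for nm,a,lo,hi,roi in(('yellow',.07,(20,120,80),(32,255,255),(250,140,305,185)),('tape',.045,(8,90,60),(22,255,255),(320,120,372,172)),('cap',.17,(100,150,60),(125,255,255),(330,270,370,310))):
    c,_=cen(mask(t,lo,hi,roi)); print(nm,c,plane('top',c,a))
cr=np.hstack([cv2.resize(t[155:275,255:435],None,fx=4,fy=4,interpolation=2)]); cv2.imwrite('pics/crop.png',cr)
E
```

```text
plane check [0.6218963  0.02246552 0.        ]
knob [356.46886447 148.21428571] [266.56978654 230.09852217] (array([0.5255862 , 0.1279838 , 0.16788723]), np.float64(0.0007346121269419804))Traceback (most recent call last):
  File "<stdin>", line 9, in <module>
  File "h.py", line 9, in plane
    e,d=ray(n,uv); return e+d*(z-e[2])/d[2]
        ~~~^^^^^^
  File "h.py", line 5, in ray
    p=vision.camera_params(n); f=200/np.tan(np.radians(p['vfov']/2))
ValueError: time passes only in moves, steps and waits
```

```bash
sed -i 's/^def ray/import functools\nP=functools.lru_cache(None)(lambda n: vision.camera_params(n))\ndef ray/; s/p=vision.camera_params(n);/p=P(n);/' h.py
python3 - <<'E'
from h import *
t=cv2.imread('pics/top0.png'); s=cv2.imread('pics/scene0.png')
m=mask(t,(8,60,60),(25,200,255),(262,166,432,265))
n,l,st,ce=cv2.connectedComponentsWithStats(cv2.morphologyEx(m,cv2.MORPH_OPEN,np.ones((2,2))))
pts=np.concatenate([np.argwhere(l==i)[:,::-1] for i in range(1,n) if st[i,4]>30 ])
w=np.array([plane('top',p,.012)[:2] for p in pts],np.float32)*1000
r=cv2.minAreaRect(w); print('base',r,cv2.boxPoints(r))
g,gc=cen(mask(t,(45,80,40),(75,255,255),(350,180,400,230))); r2=cv2.minAreaRect(np.array([plane('top',p[0],.057)[:2] for p in gc],np.float32)*1000)
print('green',g,r2)
for nm,a,lo,hi,roi in(('yellow',.07,(20,120,80),(32,255,255),(250,140,305,185)),('tape',.045,(8,90,60),(22,255,255),(320,120,372,172)),('cap',.17,(100,150,60),(125,255,255),(330,270,370,310))):
    try: c,_=cen(mask(t,lo,hi,roi)); print(nm,c,plane('top',c,a))
    except Exception as e: print(nm,e)
cv2.imwrite('pics/crop.png',cv2.resize(t[155:275,255:435],None,fx=4,fy=4,interpolation=2))
E
```

```text
base ((641.6930541992188, -29.280502319335938), (234.97158813476562, 369.0818786621094), 19.45329475402832) [[ 469.4549   105.59833]
 [ 592.37335 -242.41388]
 [ 813.9312  -164.15933]
 [ 691.01276  183.85287]]
green [370.30497685 204.44444444] ((602.844970703125, -95.92420959472656), (71.29837799072266, 25.56605339050293), 18.820066452026367)
yellow [277.44432882 159.18695803] [0.70495532 0.12485454 0.07      ]
tape [346.23650794 146.77654321] [ 0.74737378 -0.03955465  0.045     ]
cap [351.15214866 291.64692218] [ 0.40839528 -0.04236036  0.17      ]
```

View pics/crop.png

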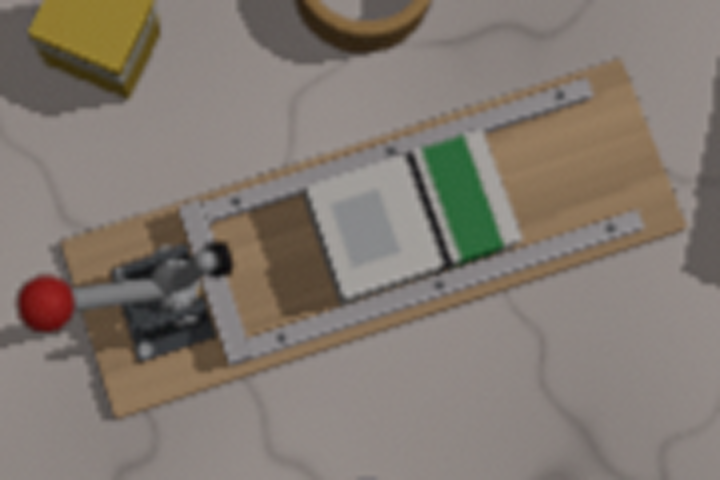

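The crop confirms the white carton with the green band in the channel. Its rear edge runs from crop (485,130) to (522,240) and its front edge from (308,185) to (345,300). The base corners are at (62,240), (620,58), (686,228) and (112,418), with the red knob at (45,303).

Run:
```python
from h import *
C=lambda x,y,z: plane('top',(255+x/4-.4,155+y/4-.4),z)
b=np.array([C(*p,.012) for p in((62,240),(620,58),(686,228),(112,418))]); print('base',b.round(4), [np.linalg.norm(b[i]-b[(i+1)%4]).round(4) for i in range(4)])
u=(b[0]+b[3]-b[1]-b[2])[:2]; u/=np.linalg.norm(u); c=b.mean(0)[:2]; o=c+u*.095; v=np.array([-u[1],u[0]])
print('u',u,np.degrees(np.arctan2(u[1],u[0])),'origin',o)
J=lambda p:(np.round((p[:2]-o)@u,4),np.round((p[:2]-o)@v,4))
for n,p in(('rear',(503,185,.057)),('front',(326,242,.057)),('stopL',(205,212,.04)),('stopR',(247,350,.04))): print(n,J(C(*p)))
print('knob',J(np.array([.5256,.128])), 'expect .093,0')
for n,p in(('yel',[.705,.125]),('tape',[.747,-.04]),('bottle',[.408,-.042])):print(n,J(np.array(p)))
o_=get_obs(); w=o_['tcp_rot']; M=R.from_quat([w[1],w[2],w[3],w[0]]).as_matrix(); print(M.round(3))
```

```text
base [[ 0.5806  0.1447  0.012 ]
 [ 0.703  -0.2014  0.012 ]
 [ 0.5954 -0.2392  0.012 ]
 [ 0.4729  0.1098  0.012 ]] [np.float64(0.3671), np.float64(0.114), np.float64(0.3698), np.float64(0.1133)]
u [-0.33228395  0.9431794 ] 109.40746064008583 origin [0.5564085  0.04305403]
rear (np.float64(-0.1718), np.float64(0.0021))
front (np.float64(-0.0622), np.float64(0.0015))
stopL (np.float64(-0.0008), np.float64(-0.0407))
stopR (np.float64(0.0011), np.float64(0.0454))
knob (np.float64(0.0904), np.float64(0.0008)) expect .093,0
yel (np.float64(0.0279), np.float64(-0.1674))
tape (np.float64(-0.1417), np.float64(-0.1522))
bottle (np.float64(-0.0309), np.float64(0.1682))
[[-0.954  0.3   -0.   ]
 [ 0.3    0.954 -0.002]
 [-0.    -0.002 -1.   ]]
```

```bash
python3 -m jog '{"linear":[[-0.02,-0.01,-0.03],[-0.07,-0.035,-0.05],[-0.12,-0.06,-0.05],[-0.17,-0.085,-0.05],[-0.22,-0.11,-0.05],[-0.27,-0.135,-0.05],[-0.32,-0.16,-0.05],[-0.355,-0.178,-0.05],[-0.373,-0.187,-0.05],[-0.373,-0.187,-0.05]],"turn":[[0,0,0.05],[0,0,0.15],[0,0,0.25],[0,0,0.37],[0,0,0.49],[0,0,0.61],[0,0,0.73],[0,0,0.85],[0,0,0.927],[0,0,0.927]],"jaw":[1,1,1,1,1,1,1,1,1,1]}'
cat >> h.py <<'E'
U=np.array([-.33228,.94318,0]);V=np.array([-.94318,-.33228,0]);O=np.array([.5564,.04305,0])
def st(target=None):
    o=get_obs(); w=o['tcp_rot']; M=R.from_quat([w[1],w[2],w[3],w[0]]).as_matrix(); p=np.array(o['eef_pos'])
    print('t',round(o['time'],2),'jig',np.round([(p-O)@U,(p-O)@V,p[2]],4),'F',np.round(o['ft_force'],1),'open',round(o['opening'],3),'q',np.round(o['q'],2))
    D=np.c_[U,-V,[0,0,-1]]; print('turn needed',R.from_matrix(M.T@D).as_rotvec().round(4))
    if target is not None: print('lin',(M.T@(O+target[0]*U+target[1]*V+np.array([0,0,target[2]])-p)).round(4))
E
python3 -c "
from h import *; st((-.215,0,.26))"
```

```text
time: 1.35
eef_pos: [0.5025, 0.353, 0.2832]
tcp_rot: [-0.0, 0.578, 0.816, -0.0]
ft_force: [-0.7, 0.6, 0.2]
opening: 0.023
finger_force: 0.0
t 1.35 jig [ 0.3102 -0.0522  0.2832] F [-0.7  0.6  0.2] open 0.023 q [-0.88  0.33  0.27  1.64 -0.09  1.19 -0.26]
turn needed [-0.0006  0.0002 -0.0009]
lin [-0.5253 -0.0517  0.0233]
```

```bash
python3 -m jog '{"linear":[[-0.03,-0.003,0],[-0.085,-0.008,0],[-0.14,-0.014,0],[-0.195,-0.019,0],[-0.25,-0.025,0],[-0.305,-0.03,0],[-0.36,-0.035,0],[-0.415,-0.041,0.01],[-0.47,-0.046,0.02],[-0.51,-0.05,0.03],[-0.525,-0.052,0.05],[-0.525,-0.052,0.08]],"turn":[[0,0,0],[0,0,0],[0,0,0],[0,0,0],[0,0,0],[0,0,0],[0,0,0],[0,0,0],[0,0,0],[0,0,0],[0,0,0],[0,0,0]],"jaw":[1,1,1,1,1,1,1,1,1,1,1,1]}'
python3 -c "
from h import *; st((-.215,0,.041))"
```

```text
time: 2.85
eef_pos: [0.6285, -0.1573, 0.2025]
tcp_rot: [0.0, 0.577, 0.817, 0.001]
ft_force: [0.8, 0.1, 0.1]
opening: 0.003
finger_force: 0.0
t 2.85 jig [-0.2129 -0.0014  0.2025] F [0.8 0.1 0.1] open 0.003 q [-0.14  0.47  0.45  1.66 -0.23  1.06  0.72]
turn needed [ 0.0014 -0.0009  0.0022]
lin [-0.0022 -0.0016  0.1615]
```

```bash
python3 -m jog '{"linear":[[-0.001,-0.001,0.03],[-0.002,-0.002,0.07],[-0.002,-0.002,0.11],[-0.002,-0.002,0.14],[-0.002,-0.002,0.158],[-0.002,-0.002,0.161],[-0.002,-0.002,0.161]],"turn":[[0,0,0.002],[0,0,0.002],[0,0,0.002],[0,0,0.002],[0,0,0.002],[0,0,0.002],[0,0,0.002]],"jaw":[1,1,1,1,1,1,1]}'
python3 - <<'E'
from h import *; st((-.12,0.001,.041))
cv2.imwrite('pics/a.png',np.vstack([cv2.resize(vision.camera('scene')[150:300,190:390],None,fx=2.0,fy=2,interpolation=2),cv2.resize(vision.camera('top')[160:270,250:450],None,fx=2,fy=2,interpolation=2)]))
E
```

```text
time: 3.72
eef_pos: [0.6273, -0.1608, 0.0432]
tcp_rot: [0.0, 0.578, 0.816, 0.0]
ft_force: [-0.1, 0.5, 0.0]
opening: 0.008
finger_force: 0.0
t 3.73 jig [-0.2158  0.0009  0.0432] F [-0.1  0.5  0. ] open 0.008 q [-0.08  0.65  0.38  1.77 -0.33  0.77  0.8 ]
turn needed [ 0.0013  0.0003 -0.0008]
lin [ 0.0958 -0.0002  0.0022]
```

View pics/a.png

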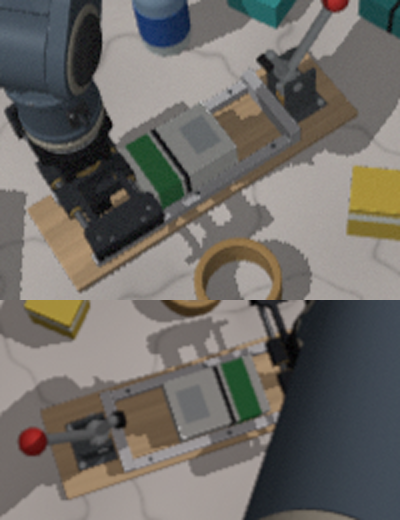

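The gripper (scene crop (115,215)) stands behind the carton in the channel and touches nothing. Next is the push.

```bash
python3 -m jog '{"linear":[[0.01,0,0.002],[0.022,0,0.002],[0.03,0,0.002],[0.036,0,0.002],[0.043,0,0.002],[0.05,0,0.002],[0.057,0,0.002],[0.064,0,0.002],[0.07,0,0.002],[0.076,0,0.002],[0.082,0,0.002],[0.086,0,0.002]],"turn":[[0,0,0],[0,0,0],[0,0,0],[0,0,0],[0,0,0],[0,0,0],[0,0,0],[0,0,0],[0,0,0],[0,0,0],[0,0,0],[0,0,0]],"jaw":[1,1,1,1,1,1,1,1,1,1,1,1]}'
python3 -c "
from h import *; st((-.12,0.001,.041)); print(get_obs()['ft_force']@U)"
python3 -m jog '{"linear":[[0.003,0,0],[0.005,0,0],[0.005,0,0]],"turn":[[0,0,0],[0,0,0],[0,0,0]],"jaw":[1,1,1]}'
python3 -c "
from h import *; st((-.12,0.001,.041)); print(get_obs()['ft_force']@U)"
```

```text
time: 5.32
eef_pos: [0.5981, -0.0798, 0.0406]
tcp_rot: [0.0, 0.578, 0.816, 0.0]
ft_force: [0.6, -1.6, -0.8]
opening: 0.004
finger_force: 0.9
t 5.33 jig [-0.1297  0.0015  0.0406] F [ 0.6 -1.6 -0.8] open 0.004 q [-0.22  0.6   0.38  1.89 -0.33  0.71  0.69]
turn needed [ 0.0002 -0.     -0.0015]
lin [ 0.0097  0.0005 -0.0004]
-1.6780835117870117
time: 5.7
eef_pos: [0.5964, -0.0751, 0.0405]
tcp_rot: [-0.0, 0.578, 0.816, 0.0]
ft_force: [-0.1, -0.7, -0.0]
opening: 0.004
finger_force: 0.4
t 5.7 jig [-0.1248  0.0016  0.0405] F [-0.1 -0.7 -0. ] open 0.004 q [-0.22  0.6   0.38  1.89 -0.33  0.71  0.68]
turn needed [-0.0001 -0.0005 -0.0016]
lin [ 0.0048  0.0006 -0.0005]
-0.6151028064227766
```

Contact, no stop yet; continue in small steps until force rises.

```bash
for i in 1; do python3 -m jog '{"linear":[[0.002,0,0],[0.004,0,0],[0.004,0,0]],"turn":[[0,0,0],[0,0,0],[0,0,0]],"jaw":[1,1,1]}'|grep -E 'eef|ft_'; done
python3 -c "
from h import *; st(); print(get_obs()['ft_force']@U)"
python3 -m jog '{"linear":[[0.002,0,0],[0.002,0,0]],"turn":[[0,0,0],[0,0,0]],"jaw":[1,1]}'|grep -E 'eef|ft_'
python3 -c "
from h import *; st(); print(get_obs()['ft_force']@U)"
python3 -m jog '{"linear":[[0.002,0,0],[0.002,0,0]],"turn":[[0,0,0],[0,0,0]],"jaw":[1,1]}'|grep -E 'eef|ft_'
python3 -c "
from h import *; st(); print(get_obs()['ft_force']@U)"
```

```text
eef_pos: [0.5958, -0.0727, 0.0407]
ft_force: [2.8, -3.2, -1.1]
t 6.08 jig [-0.1222  0.0013  0.0407] F [ 2.8 -3.2 -1.1] open 0.007 q [-0.23  0.6   0.38  1.89 -0.33  0.71  0.68]
turn needed [ 0.0011  0.0018 -0.0021]
-3.9805139980572735
eef_pos: [0.5958, -0.0725, 0.0411]
ft_force: [3.4, -6.9, -0.0]
t 6.33 jig [-0.1221  0.0012  0.0411] F [ 3.4 -6.9 -0. ] open 0.005 q [-0.23  0.6   0.38  1.9  -0.33  0.71  0.68]
turn needed [ 0.0022  0.0045 -0.0031]
-7.646219968463791
eef_pos: [0.5958, -0.0725, 0.0414]
ft_force: [3.9, -10.5, -1.3]
t 6.58 jig [-0.1221  0.0012  0.0414] F [  3.9 -10.5  -1.3] open 0.003 q [-0.24  0.6   0.39  1.9  -0.32  0.7   0.67]
turn needed [ 0.0033  0.0073 -0.0041]
-11.256797596924383
```

Force rises at a fixed position, so the carton is home. Back off, lift, and verify.

```bash
python3 -m jog '{"linear":[[-0.01,0,0],[-0.03,0,0],[-0.05,0,-0.005],[-0.06,0,-0.03],[-0.06,0,-0.08],[-0.06,0,-0.135],[-0.06,0,-0.19],[-0.06,0,-0.23],[-0.06,0,-0.24]],"turn":[[0,0,0],[0,0,0],[0,0,0],[0,0,0],[0,0,0],[0,0,0],[0,0,0],[0,0,0],[0,0,0]],"jaw":[1,1,1,1,1,1,1,1,1]}' | grep -E "time|ft_"
python3 - <<'E'
from h import *; st((.17,0,.28))
cv2.imwrite('pics/b.png',np.vstack([cv2.resize(vision.camera('scene')[140:290,190:390],None,fx=3.0,fy=2.9,interpolation=2)]))
E
```

```text
time: 7.7
ft_force: [0.4, -0.3, -0.5]
t 7.7 jig [-0.179   0.0011  0.284 ] F [ 0.4 -0.3 -0.5] open 0.006 q [-0.23  0.37  0.49  1.62 -0.19  1.19  0.64]
turn needed [ 0.0051  0.0022 -0.0028]
lin [3.49e-01 1.00e-04 3.20e-03]
```

View pics/b.png

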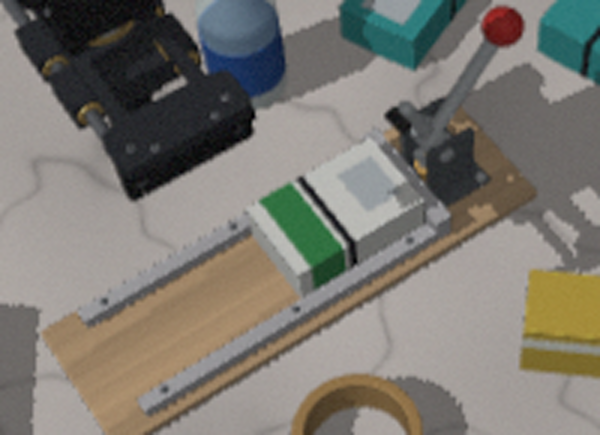

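The carton sits against the stop, its front edge at about (400,170) to (430,215), and the lever is still open with the knob at (502,25). Next I go behind the knob.

```bash
python3 -m jog '{"linear":[[0.03,0,0],[0.08,0,0],[0.135,0,0],[0.19,0,0],[0.245,0,0],[0.30,0,0],[0.335,0,0],[0.35,0,0.01],[0.35,0,0.04],[0.35,0,0.08],[0.35,0,0.11],[0.35,0,0.114]],"turn":[[0,0,0],[0,0,0],[0,0,0],[0,0,0],[0,0,0],[0,0,0],[0,0,0],[0,0,0],[0,0,0],[0,0,0],[0,0,0],[0,0,0]],"jaw":[1,1,1,1,1,1,1,1,1,1,1,1]}' | grep -E "time|ft_"
python3 - <<'E'
from h import *; st((.1175,0,.169))
E
```

```text
time: 9.25
ft_force: [-0.5, 0.3, 0.6]
t 9.25 jig [0.171  0.0034 0.1633] F [-0.5  0.3  0.6] open 0.005 q [-0.72  0.33  0.32  1.95 -0.13  0.89 -0.01]
turn needed [-0.0068  0.002  -0.0041]
lin [-0.0535  0.0036 -0.0056]
```

```bash
python3 -m jog '{"linear":[[-0.015,0.002,-0.006],[-0.035,0.003,-0.006],[-0.047,0.003,-0.006],[-0.056,0.003,-0.006],[-0.065,0.003,-0.006],[-0.075,0.003,-0.006],[-0.085,0.003,-0.007],[-0.095,0.003,-0.008],[-0.103,0.003,-0.009],[-0.111,0.003,-0.009]],"turn":[[-0.003,0.001,-0.004],[-0.006,0.002,-0.004],[-0.006,0.002,-0.004],[-0.006,0.002,-0.004],[-0.006,0.002,-0.004],[-0.006,0.002,-0.004],[-0.006,0.002,-0.004],[-0.006,0.002,-0.004],[-0.006,0.002,-0.004],[-0.006,0.002,-0.004]],"jaw":[1,1,1,1,1,1,1,1,1,1]}' | grep -E "time|ft_"
python3 - <<'E'
from h import *; st((.0245,0,.172)); print(get_obs()['ft_force']@U)
E
```

```text
time: 10.5
ft_force: [0.6, 1.5, 0.8]
t 10.5 jig [ 0.0607 -0.0017  0.1755] F [0.6 1.5 0.8] open 0.007 q [-0.55  0.33  0.36  1.92 -0.15  0.91  0.22]
turn needed [ 0.0061 -0.0013  0.0017]
lin [-0.0362 -0.0017  0.0034]
1.200304750909906
```

```bash
python3 -m jog '{"linear":[[-0.008,0,0.003],[-0.016,0,0.003],[-0.024,0,0.003],[-0.032,0,0.003],[-0.036,0,0.003],[-0.036,0,0.003],[-0.036,0,0.003]],"turn":[[0,0,0],[0,0,0],[0,0,0],[0,0,0],[0,0,0],[0,0,0],[0,0,0]],"jaw":[1,1,1,1,1,1,1]}' | grep -E "time|ft_"
python3 - <<'E'
from h import *; st((.17,0,.28))
cv2.imwrite('pics/c.png',np.vstack([cv2.resize(vision.camera('scene')[120:270,190:390],None,fx=3.0,fy=2.9,interpolation=2)]))
E
```

```text
time: 11.38
ft_force: [0.6, -0.2, 0.5]
t 11.38 jig [ 0.0263 -0.0019  0.1724] F [ 0.6 -0.2  0.5] open 0.006 q [-0.49  0.34  0.37  1.91 -0.16  0.91  0.29]
turn needed [ 0.006  -0.0023  0.0028]
lin [ 0.144  -0.0008 -0.1072]
```

View pics/c.png

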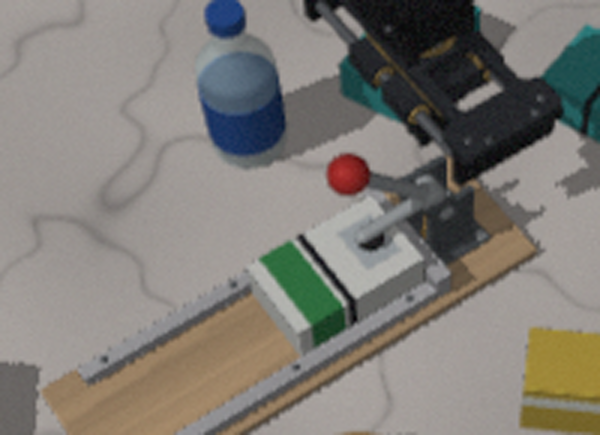

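The clamp has snapped shut: the knob is over the carton at (348,174) and the pad is on its top at (370,240). I retreat away from the lever, then up.

```bash
python3 -m jog '{"linear":[[0.02,0,0],[0.06,0,-0.005],[0.10,0,-0.03],[0.14,0,-0.07],[0.15,0,-0.11],[0.15,0,-0.12],[0.15,0,-0.12],[0.15,0,-0.12]],"turn":[[0,0,0],[0,0,0],[0,0,0],[0,0,0],[0,0,0],[0,0,0],[0,0,0],[0,0,0]],"jaw":[1,1,1,1,1,1,1,1]}' | grep -E "time|ft_"
python3 - <<'E'
from h import *; st()
s=vision.camera('scene');t=vision.camera('top')
cv2.imwrite('pics/d.png',np.vstack([cv2.resize(s[110:310,190:410],None,fx=2,fy=2,interpolation=2)[:, :440]]))
ks,_=cen(mask(s,(0,150,90),(8,255,255),(270,130,375,220))); print('knob scene',ks)
for nm,a,lo,hi,roi in(('yellow',.07,(20,120,80),(32,255,255),(250,140,305,185)),('tape',.045,(8,90,60),(22,255,255),(320,120,372,172)),('cap',.17,(100,150,60),(125,255,255),(330,270,370,310))):
    try: c,_=cen(mask(t,lo,hi,roi)); print(nm,c)
    except Exception as e: print(nm,'hidden')
E
```

```text
time: 12.42
ft_force: [-0.1, -1.0, 0.3]
t 12.43 jig [1.748e-01 2.000e-04 2.912e-01] F [-0.1 -1.   0.3] open 0.003 q [-0.76  0.2   0.33  1.8  -0.07  1.15 -0.06]
turn needed [ 0.0031 -0.0014  0.001 ]
knob scene [305.26731079 179.73268921]
yellow [277.46742503 159.26404688]
tape [346.25729167 147.05503472]
cap [351.2004745  291.58956109]
```

View pics/d.png

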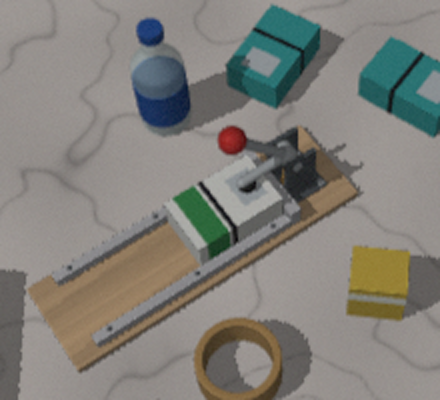

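The carton is home at the stop with the pad on it, at about (245,185). The knob is over at (232,140), the bystanders have not moved, and the hand is clear.

```bash
python3 -c "
from cell import ticket; print(ticket.finish_job())"
```

```text
the job is handed in; nothing more can be done
None
```

The carton is pushed home against the end stop, the clamp has snapped shut with its pad on the carton, the bottle, yellow box and tape roll have not moved, the hand is clear, and the job was handed in at about 12.5 s.

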